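# Push a shell through the sprung hatch flap to the piece counter

### The job

With the end of the wooden batten as a push stick, push the aluminium half shell along the walkway, through the one-way sprung flap of the hatch and on until it presses the piece counter's sprung plunger with about 8 N, and no more than 13 N, for half a second. Then draw the batten straight back out so that the flap shuts behind the shell, which must stay inside clear of the flap, and lay the batten flat on the bench, not touching the hatch. Do not disturb the coil and the spare shells standing by.

Things in the scene. Friction and masses are not known exactly. Their poses are not given: they have to be found in the camera images.
- pass_through: Hatch screwed to the bench. Origin on the bench top straight below the flap's hinge line; x axis = the way in (roughly to the robot's left, +y, within 0.25 rad), z up. Dark steel walkway 3 mm thick, 66 mm wide, from x = -85 to +155 mm. Blue portal x = -8 to +8 mm, 62 mm wide, opening 46 mm wide; lintel top 61 mm above the bench. Behind it a see-through tunnel, roof top 54 mm above the bench.
- walkway_start (a point): Near end of the walkway, middle of its top face (hatch x = -85 mm, 3 mm above the bench). The shell is pushed from here towards the flap. Guide rails stand on the walkway from hatch x = -42 to -6 mm, 46 mm apart inside, 4 mm thick, tops 19 mm above the bench.
- flap_foot (a point): Point on the walkway's top straight below the flap's hinge (hatch x = 0, 3 mm above the bench). Beyond it the tunnel, 46 mm wide and 45 mm high inside, runs to x = +150 mm, closed by the counter: fingers do not fit in, the batten does.
- flap (a joint): Orange sprung flap (rad): 0 = shut; grows to 1.35 as its foot is pushed inward and up; cannot swing outward. Hinge 47 mm above the bench, plate 42 mm wide, foot 41 mm from the hinge. Spring: 0.06 N m shut, +0.06 per rad, so it bears down with up to 4 N and drags 1 to 2 N. On the shell it rides at 0.7 rad, foot 27 mm past the hinge; on the batten held 2 mm over the walkway at 1.2 rad, 38 mm past.
- counter: Black piece counter closing the tunnel; origin on the walkway under its front face (hatch x = 121 mm), axes as the hatch. A red plunger, 15 mm across, axis 9 mm above the walkway, sticks out towards the flap by 11 to 31 mm (hatch x = 110 to 90 mm), set anew each time and not measured. Sprung along x: gives at 2 N, then 1.6 N per mm, 10 mm of travel.
- half_shell: Pressed aluminium half shell, arched, 46 x 36 x 13 mm, 22 g; origin at the centre of its underside, x along its 46 mm length, z up. It lies on the walkway between the rails before the flap, its length along the way in (within 0.12 rad).
- push_batten: Wooden batten, 34 x 165 x 26 mm, about 85 g, loose on the bench to the right of the hatch; origin at the centre of its underside, y along its 165 mm length, z up. Taken across its 34 mm width about 35 mm from its rear end, its front end reaches the plunger while the fingers stay before the rails.
- coil_a: Bystander, loose: orange wound coil on a white bobbin, 49 x 41 x 53 mm, behind and left of the hatch; origin under its centre.
- spare_shell_a: Bystander, loose: another half shell, 46 x 36 x 13 mm, on the bare bench behind the hatch; origin under its centre.
- spare_shell_b: Bystander, loose: another half shell, 46 x 36 x 13 mm, on the bare bench behind the hatch; origin under its centre.
Things that resemble listed ones, but are neither listed nor needed, are in the scene too. What is shaped like the half_shell but turquoise is not meant.

How it is judged:
By the outcome, as a careful person would: the job done as asked, in the order asked, and still so for the second after the job is handed in, with the robot touching nothing.
It also fails if it takes over 54 s, if anything falls off the work surface, if the arm or the gripper's body presses on something with over 40 N, if the wrist force passes 120 N, or if a joint passes its speed limit or range.

### The arm

A 6-joint arm with a two-finger parallel gripper is mounted at the origin on a cart in front of the work surface, level with it; the furniture and walls round the work are solid. World frame = base frame: x ahead of the robot, y to its left, z up, the work surface at z = 0. Lengths are in m, angles in rad, forces in N, time in s.
With the tool pointing down it reaches from about 0.375 to 0.9 m from the base axis. Payload 3.1 kg.
Tool frame: the origin (TCP) lies between the finger pads; the fingertips stand 8 mm ahead of it and the grasp point (between the pads) lies 11 mm behind it; z points along the fingers, y is the line along which they close (so a half turn about z gives the same grasp; the last joint's range is limited). The gripper opens to 85 mm and grips with 20 to 120 N. Pads are 22 mm wide; open, the fingers measure 114 mm over their backs; the gripper's body (76 mm by 85 mm) begins 54 mm behind the grasp point. The pads swing forward as they close: fully open they stand 13 mm farther back than shut.
Start: joints at [-1.397, 0.527, 1.433, -0, 1.181, -0.178], TCP at [0.215, -0.587, 0.239] pointing down, gripper open.
Joint ranges: [-3.08, 3.08], [-0.75, 2.2], [0.22, 2.44], [-1.43, 4.57], [0, 2.65], [-2.85, 2.85]. Speed limits (rad/s): [2.79, 2.79, 3.14, 3.14, 3.14, 3.14].

### API

Orientations are given as a unit quaternion [x, y, z, w].
In Python, from station import readout, cams, sign_off gives the robot as it stands.
- The arm moves only by the tool send_rows, never from a script. Its argument "commands" is text: rows parted by semicolons, each of 5 numbers parted by spaces: the finger opening in mm, from 0 to 85.4, then the shift along the tool's x, y, z each as a share of 0.02 m, from -1 to 1, then the turn about the tool's z as a share of 4 degrees, from -1 to 1. In form: grip dx dy dz spin; .... A call has 1 to 20 rows; each row shifts and turns the commanded pose from where the row before left it, along the tool's axes as they then stand; what a row does not reach is not made up. A row lasts 1/12 s, in which the tool goes at most 41.7 mm and 7.16 degrees, less where a joint would pass 70% of its speed; a pose out of reach is approached as far as the arm can. A call with a number of a shift or a turn outside -1 to 1 is refused whole. A call with a gripper value outside its range is refused whole. The fingers move at their own pace and stop on an object; "grip_force" is the grip in N (left out, the last holds). Time passes only in rows, so rows that do not move let the fingers close. It gives the time, the measured TCP pose, the force, the opening and the grip force at its end, in the units of the state.
- readout.sense(): the state, without advancing time (a new reading comes with each control period).
- cams.snapshot(name): name is "side" or "top" or "wrist"; returns a dict with "pixels" (480x640x3 uint8, red, green, blue), "intrinsics" (3x3 intrinsics, pixels), "eye" and "rotation" of the camera in the world. Camera axes: x right, y down, z forward; pixel columns grow to the right and rows downward; lengths in m; the calibration is good to about 2 mm. A picture is of the moment at which its call begins. There is no depth.
- sign_off(): hands the job in; it is judged then, once.
The state is a dict: "t": time; "q": joint angles; "qd": joint speeds; "tau": joint torques, N m; "tcp_pos": TCP position; "tool_rot": TCP orientation; "force": force on the tool from outside, world axes, zero at the start; "ft_torque": the same for the moment, N m; "finger_gap": opening from 0.0 (shut) to 1.0 (fully open); "gripper_force": force on a finger pad.
Only numpy, scipy, OpenCV 4.12 (cv2) and the standard library are available. Lean on these libraries where they do the work, as an engineer would, in place of code of your own. Each camera call takes 0.05 s, during which the arm holds its last target. There are 200 camera calls.

## Working session

There is one attempt and no reset: what is moved stays moved. The work goes in short steps, Python scripts to look and compute and a tool call to move; the robot and the scene stay as the last step left them, time stands still between calls to the robot, and variables do not carry over. Pictures are saved under pics/ and viewed, at most 10 in all, crops included, and the job is handed in when it is done.

Besides the shell and the picture viewer there is one more tool, called after "Emit:" as a command line: name --argument value ..., lists and objects as JSON in quotes. send_rows: Moves the arm, as the interface text tells. Its arguments: {"type":"object","properties":{"commands":{"type":"string"},"grip_force":{"type":"number"}},"required":["commands"]}

```bash
mkdir -p pics
cat > h.py <<'E'
import numpy as np, cv2
from station import readout, cams, sign_off
def snap(n,f):
    d=cams.snapshot(n); cv2.imwrite(f'pics/{f}.png',d['pixels'][:,:,::-1]); np.savez(f'pics/{f}.npz',K=d['intrinsics'],e=d['eye'],R=d['rotation']); return d
def pt(f,u,v,z=0.):
    d=np.load(f'pics/{f}.npz'); r=d['R']@np.linalg.inv(d['K'])@np.array([u,v,1.]); return d['e']+r*(z-d['e'][2])/r[2]
def pix(f,p):
    d=np.load(f'pics/{f}.npz'); c=d['K']@(d['R'].T@(np.array(p)-d['e'])); return c[:2]/c[2]
E
python3 - <<'E'
from h import *
for n in('top','side'):
    d=snap(n,n+'0'); print(n,d['eye'],d['rotation'].round(3).tolist(),d['intrinsics'].tolist())
s=readout.sense(); print(s)
E
```

```text
top [0.46686967 0.02689289 0.90172778] [0.714, -0.697, 0.034, -0.052] [[440.1812524383519, 0.0, 319.21443854524676], [0.0, 440.1812524383519, 244.6163873437278], [0.0, 0.0, 1.0]]
side [0.10616587 0.88324074 0.56917598] [-0.207, 0.834, -0.496, 0.125] [[464.92528152850235, 0.0, 323.9271500515497], [0.0, 464.92528152850235, 234.74489793049563], [0.0, 0.0, 1.0]]
{'t': 0.1, 'q': array([-1.39748487e+00,  5.28367757e-01,  1.43375679e+00, -9.80223528e-06,
        1.18141743e+00, -1.78513938e-01]), 'qd': array([ 1.88320472e-03, -1.95112075e-03, -2.99697757e-03,  9.78503277e-05,
       -3.63074213e-04,  7.17692514e-04]), 'tau': array([ 4.43600438e-04, -4.43304420e+01, -1.78586644e+01, -1.74481825e-04,
        3.92422633e-03,  3.24300049e-05]), 'tcp_pos': array([ 0.21529027, -0.5860858 ,  0.23844034]), 'tool_rot': array([ 9.84566427e-01,  1.75008576e-01, -1.99708932e-06, -9.74669656e-04]), 'force': array([-0.54850718,  0.15581472, -0.73250952]), 'ft_torque': array([-0.0397447 , -0.00061555, -0.02843382]), 'gripper_force': 0.0, 'finger_gap': 0.9993311488011268}
```

View pics/top0.png

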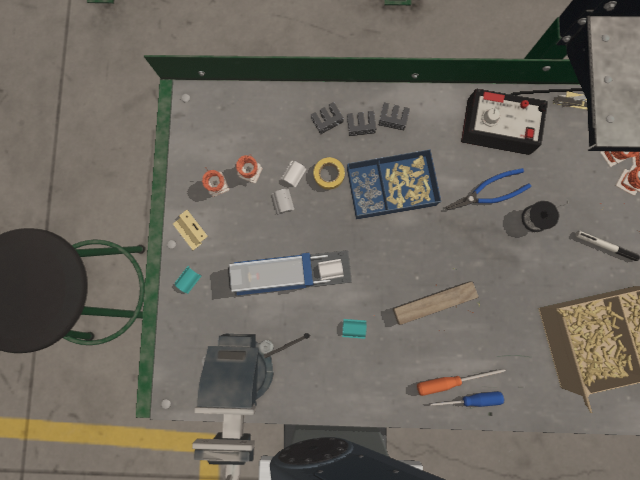

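View pics/side0.png

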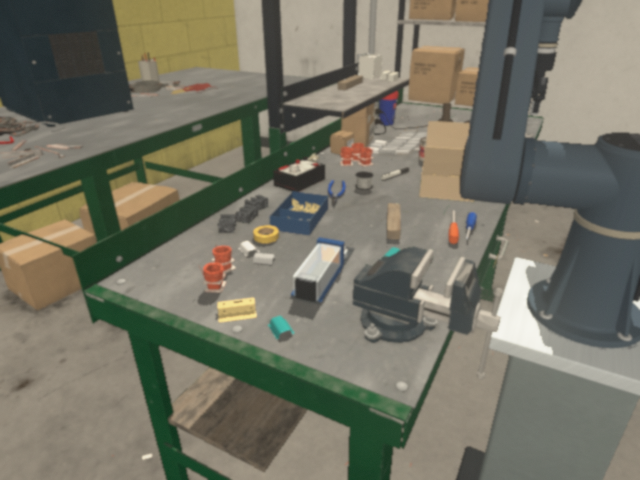

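In the top view the batten is at (436,303) and the hatch runs from (350,266) on the right to (230,277). Candidates for the shell:
- (330,269), grey, between the rails. This is the one I want.
- (292,174) and (283,200), the spares.
- (354,328) and (187,280), turquoise and not meant.

I'll check this in one close crop.

Run:
```python
from h import *
i=cv2.imread('pics/top0.png')[235:340,220:490]
cv2.imwrite('pics/c1.png',cv2.resize(i,None,fx=2.96,fy=2.96,interpolation=cv2.INTER_CUBIC))
```

```text
(no output)
```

View pics/c1.png

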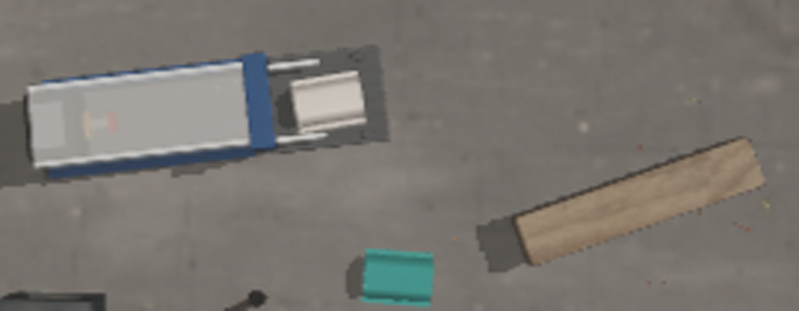

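The crop shows the target shell at (328,100) between the rails, its walkway end edge at (380,45) to (388,138), and the lintel corners at (243,55), (265,52), (275,147) and (252,150). The batten's top corners are (516,216), (745,138), (765,184) and (536,265). The red plunger shows at about (112,122).

Run:
```python
from h import *
def c(u,v,z): return pt('top0',220+u/2.96,235+v/2.96,z)
w=[c(380,45,.003),c(388,138,.003)]; print('walk end',w, np.linalg.norm(w[0]-w[1]))
l=[c(243,55,.061),c(265,52,.061),c(275,147,.061),c(252,150,.061)]; print('lintel',np.round(l,4))
ws=sum(w)/2; o=sum(l)/4; d=(o-ws)[:2]; print('ws',ws,'hinge',o,np.linalg.norm(d),'yaw from +y',np.arctan2(-d[0],d[1]))
r=[c(28,87,.054),c(244,62,.054),c(35,167,.054),c(250,147,.054)]
for a,b in((0,1),(2,3)): d=r[a]-r[b];print('roof yaw',np.arctan2(-d[0],d[1]),np.linalg.norm(d))
rc=(r[0]+r[2])/2;d=(rc-ws)[:2];print('roof far',rc,np.arctan2(-d[0],d[1]),np.linalg.norm(d))
for n,z in(('pl tip',.012),):
  for u in(115,118):print(n,c(u,122,z))
b=[c(516,216,.026),c(745,138,.026),c(765,184,.026),c(536,265,.026)]
print('bat',np.round(b,4),sum(b)/4,[np.linalg.norm(b[i]-b[i-1]) for i in range(4)])
for a,e in((0,1),(3,2)): d=b[a]-b[e];print(np.arctan2(-d[0],d[1]))
s=[c(292,80,.01),c(357,72,.01),c(365,122,.006),c(298,132,.006)];print('shell',np.round(s,4),sum(s)/4)
```

```text
Traceback (most recent call last):
  File "h.py", line 6, in pt
    d=np.load(f'pics/{f}.npz'); r=d['R']@np.linalg.inv(d['K'])@np.array([u,v,1.]); return d['e']+r*(z-d['e'][2])/r[2]
                                  ~~~~~~^~~~~~~~~~~~~~~~~~~~~~
ValueError: matmul: Input operand 1 has a mismatch in its core dimension 0, with gufunc signature (n?,k),(k,m?)->(n?,m?) (size 3 is different from 4)
```

```bash
sed -i "s/R=d\['rotation'\]/R=Rot.from_quat(d['rotation']).as_matrix()/; 1a from scipy.spatial.transform import Rotation as Rot" h.py
python3 - <<'E'
from h import *
for n in('top0','side0'):
    d=dict(np.load(f'pics/{n}.npz')); d['R']=Rot.from_quat(d['R']).as_matrix() if d['R'].ndim==1 else d['R']; np.savez(f'pics/{n}.npz',**d)
def c(u,v,z): return pt('top0',220+u/2.96,235+v/2.96,z)
w=[c(380,45,.003),c(388,138,.003)]; print('walk end',w, np.linalg.norm(w[0]-w[1]))
l=[c(243,55,.061),c(265,52,.061),c(275,147,.061),c(252,150,.061)]; print('lintel',np.round(l,4))
ws=sum(w)/2; o=sum(l)/4; d=(o-ws)[:2]; print('ws',ws,'hinge',o,np.linalg.norm(d),'yaw from +y',np.arctan2(-d[0],d[1]))
r=[c(28,87,.054),c(244,62,.054),c(35,167,.054),c(250,147,.054)]
for a,b in((0,1),(2,3)): d=r[a]-r[b];print('roof yaw',np.arctan2(-d[0],d[1]),np.linalg.norm(d))
rc=(r[0]+r[2])/2;d=(rc-ws)[:2];print('roof far',rc,np.arctan2(-d[0],d[1]),np.linalg.norm(d))
for n,z in(('pl tip',.012),):
  for u in(115,118):print(n,c(u,122,z))
b=[c(516,216,.026),c(745,138,.026),c(765,184,.026),c(536,265,.026)]
print('bat',np.round(b,4),sum(b)/4,[np.linalg.norm(b[i]-b[i-1]) for i in range(4)])
for a,e in((0,1),(3,2)): d=b[a]-b[e];print(np.arctan2(-d[0],d[1]))
s=[c(292,80,.01),c(357,72,.01),c(365,122,.006),c(298,132,.006)];print('shell',np.round(s,4),sum(s)/4)
E
```

```text
walk end [array([ 0.56572185, -0.00900572,  0.003     ]), array([ 0.50160145, -0.01556686,  0.003     ])] 0.06445520776238078
lintel [[0.5508 0.082  0.061 ]
 [0.5531 0.0678 0.061 ]
 [0.4919 0.0596 0.061 ]
 [0.4896 0.0744 0.061 ]]
ws [ 0.53366165 -0.01228629  0.003     ] hinge [0.52135111 0.0709572  0.061     ] 0.08414884324540141 yaw from +y 0.1468217719595039
roof yaw 0.13811575699389203 0.14254711537693807
roof yaw 0.11637003216698476 0.14050644302835952
roof far [0.50134823 0.21928676 0.054     ] 0.13864353981064412 0.23381667165641248
pl tip [0.50772373 0.17154975 0.012     ]
pl tip [0.50777225 0.16948993 0.012     ]
bat [[ 0.4512 -0.1     0.026 ]
 [ 0.5064 -0.2514  0.026 ]
 [ 0.4763 -0.2641  0.026 ]
 [ 0.4195 -0.1133  0.026 ]] [ 0.46333251 -0.18220454  0.026     ] [np.float64(0.034347951012011525), np.float64(0.16117925462698424), np.float64(0.03260879527997187), np.float64(0.16112297788382254)]
0.34947977906550265
0.3602667797090247
shell [[5.395e-01 5.120e-02 1.000e-02]
 [5.460e-01 6.700e-03 1.000e-02]
 [5.121e-01 5.000e-04 6.000e-03]
 [5.041e-01 4.630e-02 6.000e-03]] [0.52540023 0.02616783 0.008     ]
```

Emit:
send_rows --commands "85 0.93 -0.61 0.2 0;85 0.93 -0.61 0.2 0;85 0.93 -0.61 0.2 0;85 0.93 -0.61 0.2 0;85 0.93 -0.61 0.2 0;85 0.93 -0.61 0.2 0;85 0.93 -0.61 0.2 0;85 0.93 -0.61 0.2 0;85 0.93 -0.61 0.2 0;85 0.93 -0.61 0.2 0;85 0.93 -0.61 0.2 0;85 0.93 -0.61 0.2 0;85 0.93 -0.61 0.2 0;85 0.93 -0.61 0.2 0;85 0.93 -0.61 0.2 0;85 0.93 -0.61 0.2 0;85 0.93 -0.61 0.2 0;85 0.93 -0.61 0.2 0;85 0.93 -0.61 0.2 0;85 0.93 -0.61 0.2 0"

```text
t: 1.77
tcp_pos: [0.4809, -0.2283, 0.1588]
tool_rot: [0.985, 0.175, -0.0, -0.0]
force: [0.4, 0.4, 0.7]
finger_gap: 0.996
gripper_force: 0.0
```

Emit:
send_rows --commands "85 0 0 0 -1;85 0 0 0 -1;85 0 0 0 -1;85 0 0 0 -1;85 0 0 0 -1;85 0 0 0 -1;85 0 0 0 -1;85 0 0 0 -1;85 0 0 0 -1;85 0 0 0 -1;85 0 0 0 -1;85 0 0 0 -1;85 0 0 0 -1;85 0 0 0 -1;85 0 0 0 -1;85 0 0 0 -1;85 0 0 0 -1;85 0 0 0 -1;85 0 0 0 -1;85 0 0 0 -1"

```text
t: 3.43
tcp_pos: [0.4803, -0.2293, 0.159]
tool_rot: [0.64, 0.768, -0.0, -0.0]
force: [0.5, -0.8, 0.9]
finger_gap: 0.998
gripper_force: 0.0
```

Emit:
send_rows --commands "85 0 0 0 -1;85 0 0 0 -1;85 0 0 0 -0.5;85 0 0 0 0"

```text
t: 3.77
tcp_pos: [0.4803, -0.2293, 0.159]
tool_rot: [0.572, 0.82, -0.0, -0.0]
force: [-0.4, 0.4, -0.1]
finger_gap: 0.994
gripper_force: 0.0
```

Run:
```python
from h import *
snap('wrist','w1'); s=readout.sense()
R=Rot.from_quat(s['tool_rot']).as_matrix();print(s['t'],s['tcp_pos'],R[:,0],R[:,2],s['force'],s['q'])
```

```text
3.8167 [ 0.48033899 -0.22930322  0.15903572] [-3.43790838e-01  9.39046057e-01  6.02548946e-04] [-5.37602282e-04  4.44840866e-04 -9.99999757e-01] [-0.26100095  0.72433134 -0.51800893] [-6.55485440e-01  5.18150141e-01  1.74243197e+00  3.23339961e-05
  8.81707877e-01 -1.00645701e+00]
```

View pics/w1.png

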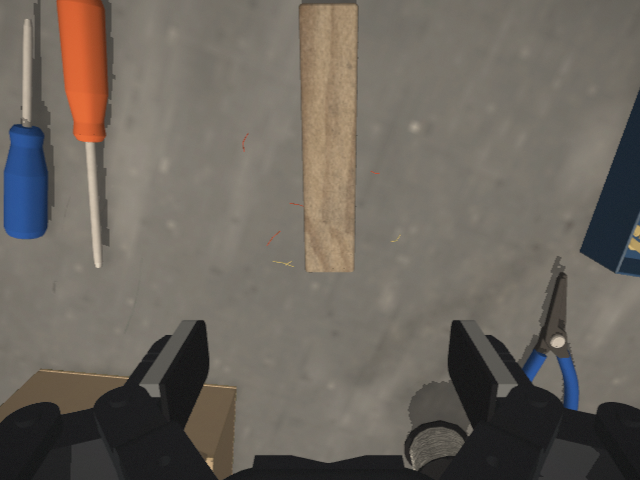

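The wrist view shows the batten aligned with the tool. Its rear-end top corners are at (306,272) and (355,272), and its front end is at (300,4) and (357,4).

Run:
```python
from h import *
p=[pt('w1',u,v,z) for u,v,z in((306,271,.026),(355,271,.026),(357,5,.026),(300,5,.026))]
r=(p[0]+p[1])/2;f=(p[2]+p[3])/2;d=(f-r);print(np.round(p,4),np.linalg.norm(p[0]-p[1]),np.linalg.norm(d),'yaw',np.arctan2(-d[0],d[1]))
g=r+d/np.linalg.norm(d)*.035
s=readout.sense();R=Rot.from_quat(s['tool_rot']).as_matrix()
print('grip',g,'tool delta',R.T@(np.r_[g[:2],.011]-s['tcp_pos'])/.02, 'toolyaw',np.arctan2(-R[0,0],R[1,0]))
```

```text
[[ 0.4766 -0.2635  0.026 ]
 [ 0.5082 -0.2519  0.026 ]
 [ 0.4501 -0.1001  0.026 ]
 [ 0.4198 -0.1112  0.026 ]] 0.03367642289478622 0.16255807741769138 yaw 0.3616279099657342
grip [ 0.48005322 -0.2249426   0.026     ] tool delta [0.20519339 0.06414459 7.40188877] toolyaw 0.3509508986435656
```

Emit:
send_rows --commands "85 0.2 0.06 0.8 -0.15;70 0 0 1 0;60 0 0 1 0;60 0 0 1 0;60 0 0 1 0;60 0 0 1 0;60 0 0 0.8 0;60 0 0 0.5 0;60 0 0 0.3 0;60 0 0 0 0;30 0 0 0 0;30 0 0 0 0;30 0 0 0 0;30 0 0 0 0;30 0 0 0 0;30 0 0 0 0" --grip_force 100

```text
t: 5.15
tcp_pos: [0.4809, -0.2257, 0.0126]
tool_rot: [0.568, 0.823, -0.0, 0.001]
force: [-0.9, -0.1, 6.6]
finger_gap: 0.377
gripper_force: 99.6
```

Emit:
send_rows --commands "30 0 0 -0.3 0;30 0 0 -0.7 0;30 0 0 -1 0;30 0.2 0.46 0 0;30 0.2 0.46 0 0;30 0.2 0.46 0 0;30 0.2 0.46 0 0;30 0.2 0.46 0 0;30 0.2 0.46 0 0.5;30 0.2 0.46 0 0.5;30 0.2 0.46 0 0.5;30 0.2 0.46 0 0.5;30 0.17 0.46 0 0.5;30 0 0 0 0.5;30 0 0 0 0.25;30 0 0 0 0;30 0 0 0 0"

```text
t: 6.57
tcp_pos: [0.5543, -0.158, 0.0508]
tool_rot: [0.657, 0.754, -0.0, -0.001]
force: [-0.1, 0.3, -1.0]
finger_gap: 0.374
gripper_force: 99.2
```

Run:
```python
from h import *
snap('wrist','w2');snap('top','t2'); s=readout.sense()
R=Rot.from_quat(s['tool_rot']).as_matrix();print(s['t'],s['tcp_pos'],np.arctan2(-R[0,0],R[1,0]),s['force'],s['finger_gap'],s['gripper_force'])
i=cv2.imread('pics/t2.png')[210:340,220:480]
cv2.imwrite('pics/c2.png',cv2.resize(i,None,fx=3,fy=3,interpolation=cv2.INTER_CUBIC))
```

```text
6.6667 [ 0.55429193 -0.15837964  0.05102052] 0.13567781003429605 [ 0.10324795 -0.35510962 -0.55870007] 0.38014613421266247 99.24504160881042
```

View pics/w2.png

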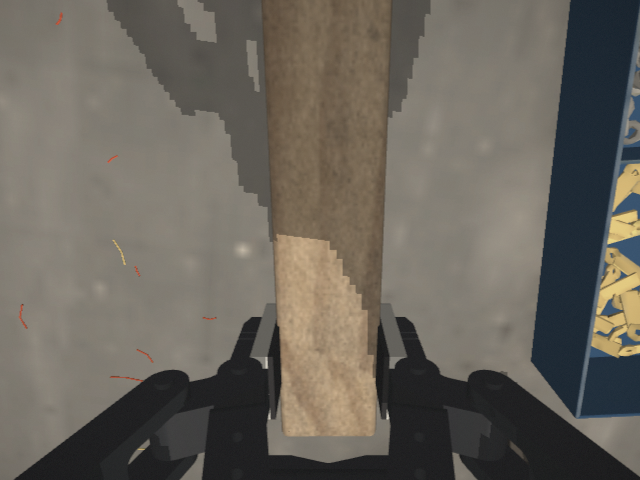

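View pics/c2.png

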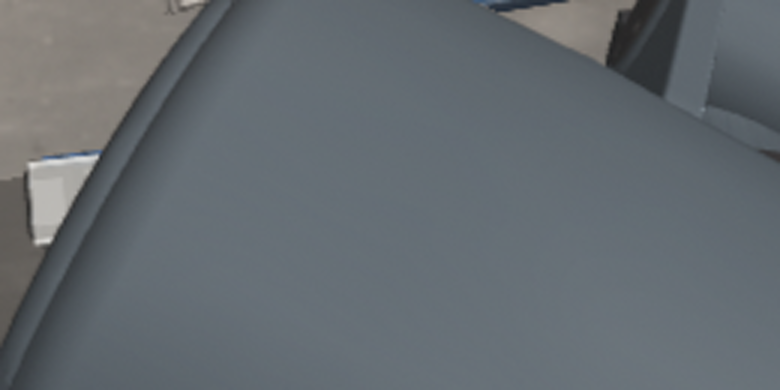

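The batten is held centred and in line (axis at column 328). From the hatch axis measured earlier, the tool is within 1 mm laterally. I'll lower it and advance.

Emit:
send_rows --commands "30 0 0 0.5 0;30 0 0 0.6 0;30 0 0 0.35 0;30 0 0 0.2 0;30 0 0 0 0;30 0.5 0 0 0;30 0.5 0 0 0;30 0.25 0 0 0;30 0 0 0 0"

```text
t: 7.42
tcp_pos: [0.5505, -0.1316, 0.0186]
tool_rot: [0.657, 0.754, -0.0, -0.001]
force: [0.1, 0.5, -1.5]
finger_gap: 0.373
gripper_force: 99.2
```

Emit:
send_rows --commands "30 0.2 0 0 0;30 0.2 0 0 0;30 0.2 0 0 0;30 0.2 0 0 0;30 0 0 0 0"

```text
t: 7.83
tcp_pos: [0.5487, -0.117, 0.0184]
tool_rot: [0.657, 0.753, -0.0, -0.0]
force: [-0.6, -0.3, -0.4]
finger_gap: 0.373
gripper_force: 99.2
```

```bash
cat >> h.py <<'E'
def st():
    s=readout.sense();d=s['tcp_pos'][:2]-[.5217,.0715];R=Rot.from_quat(s['tool_rot']).as_matrix()
    F=np.array(s['force']);h=np.array([-.1376,.9905]);n=np.array([.9905,.1376])
    print('t',s['t'],'front',round((d@h+.130)*1e3,1),'lat',round(d@n*1e3,1),'z',round(s['tcp_pos'][2]*1e3,1),'Faxial',F[:2]@h,'Flat',F[:2]@n,'Fz',F[2],'M',np.round(s['ft_torque'],2),'yaw',np.arctan2(-R[0,0],R[1,0]))
E
python3 - <<'E'
from h import *
st();d=snap('wrist','w3');d=snap('side','s3')
i=cv2.imread('pics/s3.png')[190:340,220:440]
i=cv2.resize(i,None,fx=3,fy=3,interpolation=cv2.INTER_CUBIC)
cv2.imwrite('pics/c3.png',i)
for p in((.5217,.0715,.047),): print((pix('s3',p)-[220,190])*3)
E
```

```text
t 7.8333 front -60.4 lat 0.8 z 18.4 Faxial -0.2055390228920715 Flat -0.6163373220493565 Fz -0.4083786830492504 M [-0.05  0.03  0.02] yaw 0.13591633101816347
[330.6077291  166.67804971]
```

View pics/c3.png

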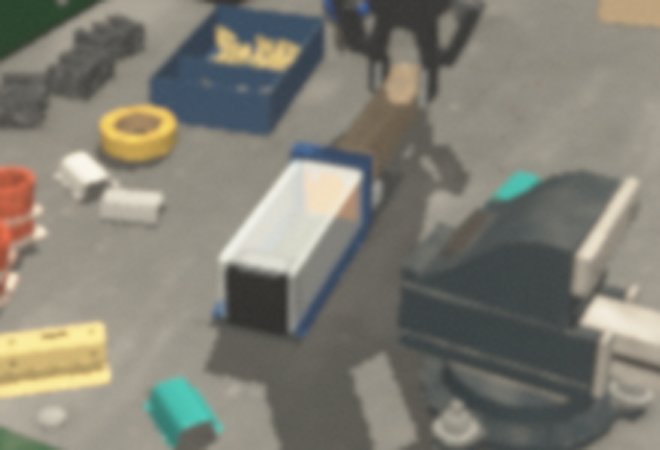

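The side crop shows the batten (375,130) running straight to the blue portal. The orange flap is shut behind the clear roof (330,195). I'll push on.

Emit:
send_rows --commands "30 0.2 0 0 0;30 0.2 0 0 0;30 0.2 0 0 0;30 0.2 0 0 0;30 0.2 0 0 0;30 0.2 0 0 0;30 0.2 0 0 0;30 0.2 0 0 0;30 0 0 0 0;30 0 0 0 0"

```text
t: 8.77
tcp_pos: [0.5449, -0.086, 0.0184]
tool_rot: [0.658, 0.753, 0.0, 0.0]
force: [-1.0, -3.9, -1.6]
finger_gap: 0.375
gripper_force: 99.1
```

```bash
python3 -c "from h import *; st()"
```

```text
t 8.7667 front -29.2 lat 1.3 z 18.4 Faxial -3.7426323529248866 Flat -1.502009042972562 Fz -1.6475008644416933 M [-0.6  -0.02  0.07] yaw 0.13568977565093596
```

Emit:
send_rows --commands "30 0.2 0 0 0;30 0.2 0 0 0;30 0.2 0 0 0;30 0.2 0 0 0;30 0.2 0 0 0;30 0.2 0 0 0;30 0.2 0 0 0;30 0.2 0 0 0;30 0 0 0 0;30 0 0 0 0"

```text
t: 9.6
tcp_pos: [0.5395, -0.0534, 0.0181]
tool_rot: [0.658, 0.753, -0.0, -0.001]
force: [0.4, 0.1, -0.6]
finger_gap: 0.376
gripper_force: 99.2
```

```bash
python3 -c "from h import *; st()"
```

```text
t 9.6 front 3.8 lat 0.5 z 18.1 Faxial 0.0684387637600296 Flat 0.42848937798768133 Fz -0.5799763172487855 M [ 0.06 -0.01  0.02] yaw 0.13546807507773437
```

Emit:
send_rows --commands "30 0.2 0 0 0;30 0.2 0 0 0;30 0.2 0 0 0;30 0.2 0 0 0;30 0.2 0 0 0;30 0.2 0 0 0;30 0.2 0 0 0;30 0.2 0 0 0"

```text
t: 10.27
tcp_pos: [0.5363, -0.0228, 0.0182]
tool_rot: [0.658, 0.753, -0.0, 0.0]
force: [0.9, -4.1, -3.5]
finger_gap: 0.371
gripper_force: 99.3
```

```bash
python3 -c "from h import *; st()"
```

```text
t 10.2667 front 34.6 lat 1.5 z 18.2 Faxial -4.237784628265313 Flat 0.3564205467280156 Fz -3.518482737463336 M [-0.93 -0.11 -0.02] yaw 0.13545274253146783
```

Emit:
send_rows --commands "30 0.1 0 0 0;30 0.1 0 0 0;30 0.1 0 0 0;30 0.1 0 0 0"

```text
t: 10.6
tcp_pos: [0.5345, -0.0143, 0.0181]
tool_rot: [0.658, 0.753, -0.0, -0.0]
force: [0.8, -2.4, -4.1]
finger_gap: 0.377
gripper_force: 99.3
```

Run:
```python
from h import *
st();snap('side','s4')
i=cv2.imread('pics/s4.png')[225:310,280:370]
cv2.imwrite('pics/c4.png',cv2.resize(i,None,fx=6.5,fy=6.5,interpolation=cv2.INTER_CUBIC))
```

```text
t 10.6 front 43.2 lat 0.9 z 18.1 Faxial -2.531338588249035 Flat 0.5000290292995236 Fz -4.117302859875919 M [-0.76 -0.1   0.04] yaw 0.13541750949121278
```

View pics/c4.png

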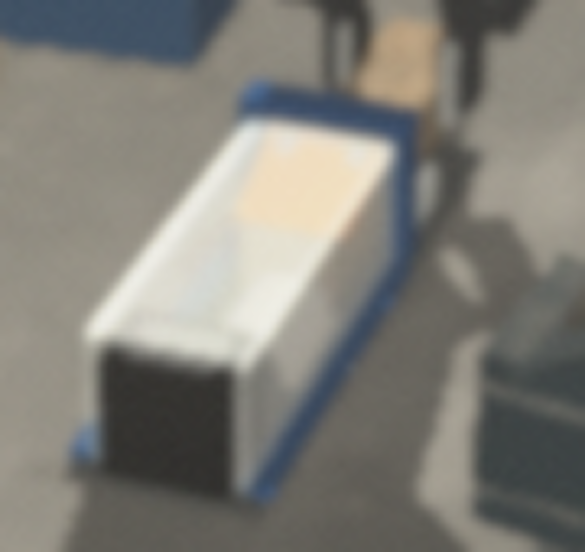

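The flap (orange) is raised over the batten and the shell lies further in, faint at (205,270). I'll advance in small steps and watch the force.

```bash
cat >> h.py <<'E'
def avg(k=6):
    L=[];P=[]
    for _ in range(k):
        cams.snapshot('wrist');s=readout.sense();L.append(s['force']);P.append(s['tcp_pos'])
    F=np.mean(L,0);p=np.mean(P,0);h=np.array([-.1376,.9905])
    print('t',s['t'],'front',round(((p[:2]-[.5217,.0715])@h+.130)*1e3,2),'Fax',F[:2]@h,'sd',np.std(np.array(L)[:,:2]@h),'Fz',F[2])
E
python3 -c "from h import *; avg()"
```

```text
t 10.95 front 43.32 Fax 0.3609210285367439 sd 0.5831165270165917 Fz -4.580895809087525
```

Emit:
send_rows --commands "30 0.05 0 0 0;30 0.05 0 0 0;30 0.05 0 0 0;30 0.05 0 0 0;30 0.05 0 0 0"

```text
t: 11.37
tcp_pos: [0.5346, -0.01, 0.0184]
tool_rot: [0.658, 0.753, 0.0, 0.0]
force: [0.4, -1.8, -3.9]
finger_gap: 0.373
gripper_force: 99.4
```

```bash
python3 -c "from h import *; avg()"
```

```text
t 11.6667 front 47.68 Fax -1.7478840957875714 sd 0.2599486352173163 Fz -4.0083391857697555
```

Emit:
send_rows --commands "30 0.05 0 0 0;30 0.05 0 0 0"

```text
t: 11.83
tcp_pos: [0.5342, -0.008, 0.0183]
tool_rot: [0.658, 0.753, 0.0, 0.0]
force: [-0.2, -2.8, -3.7]
finger_gap: 0.378
gripper_force: 99.4
```

```bash
python3 -c "from h import *; avg()"
```

```text
t 12.1333 front 49.78 Fax -1.7074287529525856 sd 0.4504110106051731 Fz -3.9817473787423805
```

Emit:
send_rows --commands "30 0.05 0 0 0;30 0.05 0 0 0;30 0 0 0 0"

```text
t: 12.38
tcp_pos: [0.5337, -0.0057, 0.0183]
tool_rot: [0.658, 0.753, -0.0, -0.0]
force: [0.6, -2.3, -3.6]
finger_gap: 0.371
gripper_force: 99.3
```

```bash
python3 -c "from h import *; avg(4)"
```

```text
t 12.5833 front 51.82 Fax -1.5116031805148322 sd 0.28486183389993136 Fz -4.120313998337256
```

Emit:
send_rows --commands "30 0.05 0 0 0;30 0.05 0 0 0;30 0 0 0 0"

```text
t: 12.83
tcp_pos: [0.5334, -0.0038, 0.0183]
tool_rot: [0.658, 0.753, -0.0, -0.0]
force: [0.3, -1.0, -3.6]
finger_gap: 0.372
gripper_force: 99.3
```

```bash
python3 -c "from h import *; avg(4)"
```

```text
t 13.0333 front 53.81 Fax -1.0244380930076846 sd 0.6907090536367654 Fz -4.031434566204361
```

Emit:
send_rows --commands "30 0.05 0 0 0;30 0.05 0 0 0;30 0 0 0 0"

```text
t: 13.28
tcp_pos: [0.5333, -0.002, 0.0183]
tool_rot: [0.658, 0.753, -0.0, 0.0]
force: [-0.3, -2.3, -3.5]
finger_gap: 0.376
gripper_force: 99.4
```

```bash
python3 -c "from h import *; avg(4)"
```

```text
t 13.4833 front 55.62 Fax -2.5692279739447463 sd 0.25084706369635507 Fz -3.971429902011945
```

Emit:
send_rows --commands "30 0.05 0 0 0;30 0.05 0 0 0;30 0 0 0 0"

```text
t: 13.73
tcp_pos: [0.5334, -0.0005, 0.0184]
tool_rot: [0.657, 0.754, -0.0, 0.001]
force: [0.3, -5.6, -3.5]
finger_gap: 0.372
gripper_force: 99.4
```

```bash
python3 -c "from h import *; avg(4)"
```

```text
t 13.9333 front 57.08 Fax -5.2735707380310455 sd 0.33027925219018367 Fz -4.051312613792701
```

Contact is at about 55.5 mm. With 1.5 N of drag, I want an axial reading of about -9.5 N.

Emit:
send_rows --commands "30 0.05 0 0 0;30 0.05 0 0 0;30 0 0 0 0"

```text
t: 14.18
tcp_pos: [0.5334, 0.0009, 0.0185]
tool_rot: [0.657, 0.754, -0.0, 0.001]
force: [0.6, -6.9, -4.2]
finger_gap: 0.379
gripper_force: 99.4
```

```bash
python3 -c "from h import *; avg(4)"
```

```text
t 14.3833 front 58.46 Fax -7.747348281101298 sd 0.44177525070270746 Fz -3.5981840233611777
```

Emit:
send_rows --commands "30 0.04 0 0 0;30 0.04 0 0 0;30 0 0 0 0;30 0 0 0 0;30 0 0 0 0;30 0 0 0 0;30 0 0 0 0;30 0 0 0 0;30 0 0 0 0;30 0 0 0 0"

```text
t: 15.22
tcp_pos: [0.5334, 0.002, 0.0186]
tool_rot: [0.657, 0.754, -0.0, 0.001]
force: [0.5, -9.0, -2.5]
finger_gap: 0.376
gripper_force: 99.5
```

```bash
python3 -c "from h import *; avg(6)"
```

```text
t 15.5167 front 59.54 Fax -9.274852523581066 sd 0.466483647863835 Fz -3.3845620655133715
```

The plunger is at about 8 N and has been held for over 0.5 s. I'll withdraw straight back, slowly at first.

Emit:
send_rows --commands "30 -0.05 0 0 0;30 -0.05 0 0 0;30 -0.05 0 0 0;30 -0.05 0 0 0;30 -0.05 0 0 0;30 -0.05 0 0 0;30 -0.05 0 0 0;30 -0.05 0 0 0;30 -0.1 0 0 0;30 -0.15 0 0 0;30 -0.2 0 0 0;30 -0.2 0 0 0;30 -0.2 0 0 0;30 -0.2 0 0 0;30 -0.2 0 0 0;30 -0.2 0 0 0;30 -0.2 0 0 0;30 -0.2 0 0 0;30 -0.2 0 0 0;30 -0.2 0 0 0"

```text
t: 17.18
tcp_pos: [0.5402, -0.0499, 0.0184]
tool_rot: [0.658, 0.753, 0.0, 0.001]
force: [1.0, -3.0, -5.5]
finger_gap: 0.377
gripper_force: 99.4
```

```bash
python3 -c "from h import *; st()"
```

```text
t 17.1833 front 7.2 lat 1.6 z 18.4 Faxial -3.090689194542935 Flat 0.6152060427449438 Fz -5.4953125639937515 M [-1.   -0.11 -0.01] yaw 0.13547153665844144
```

Emit:
send_rows --commands "30 -0.3 0 0 0;30 -0.4 0 0 0;30 -0.4 0 0 0;30 -0.4 0 0 0;30 -0.4 0 0 0;30 -0.4 0 0 0;30 -0.4 0 0 0;30 -0.4 0 0 0;30 -0.4 0 0 0;30 -0.4 0 0 0;30 -0.4 0 0 0;30 -0.4 0 0 0;30 -0.4 0 0 0;30 -0.4 0 0 0;30 -0.4 0 0 0;30 -0.2 0 0 0;30 0 0 0 0;30 0 0 0 0"

```text
t: 18.68
tcp_pos: [0.556, -0.1699, 0.0182]
tool_rot: [0.658, 0.753, 0.0, -0.0]
force: [-0.7, 0.0, -0.9]
finger_gap: 0.376
gripper_force: 99.8
```

Run:
```python
from h import *
st();snap('side','s5')
i=cv2.imread('pics/s5.png')[190:310,260:440]
cv2.imwrite('pics/c5.png',cv2.resize(i,None,fx=4.4,fy=4.4,interpolation=cv2.INTER_CUBIC))
```

```text
t 18.6833 front -113.8 lat 0.7 z 18.2 Faxial 0.11951146166071104 Flat -0.6982740536521639 Fz -0.9265797388930208 M [-0.06 -0.03 -0.01] yaw 0.13478668807249594
```

View pics/c5.png

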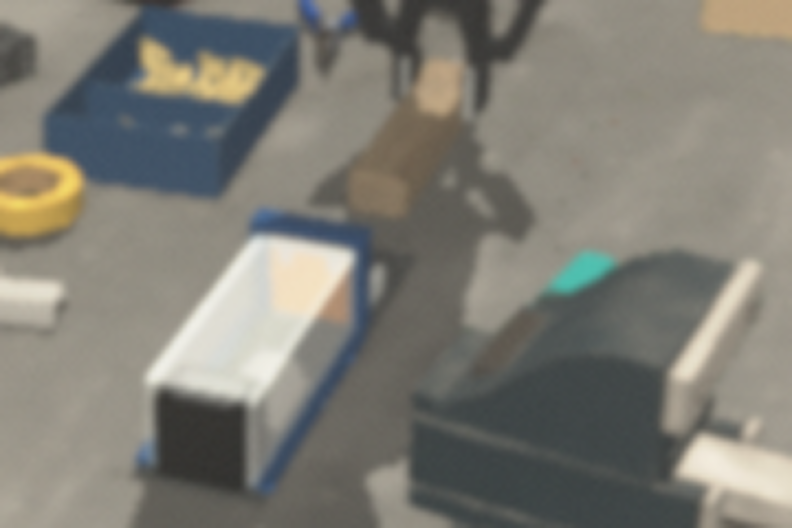

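The flap is shut (orange at (315,285)), the shell is inside at about (260,340), and the batten is fully out. I'll move clear and lay it down.

Emit:
send_rows --commands "30 -0.3 -0.3 0 0;30 -0.3 -0.5 0 0;30 -0.3 -0.5 0 0;30 -0.1 -0.4 0 0;30 0 -0.2 0 0;30 0 0 0.1 0;30 0 0 0.1 0;30 0 0 0.06 0;30 0 0 0 0;30 0 0 0 0"

```text
t: 19.57
tcp_pos: [0.5215, -0.1945, 0.0129]
tool_rot: [0.657, 0.754, 0.0, 0.0]
force: [-0.6, 0.2, -0.2]
finger_gap: 0.371
gripper_force: 99.8
```

```bash
python3 -c "from h import *; st()"
```

```text
t 19.5667 front -133.4 lat -36.8 z 12.9 Faxial 0.2642416153236534 Flat -0.6086814692457717 Fz -0.20049271567561844 M [-0.01  0.01 -0.01] yaw 0.13595588833345348
```

Emit:
send_rows --commands "30 0 0 0.04 0;30 0 0 0 0;40 0 0 0 0;50 0 0 0 0;60 0 0 0 0;60 0 0 0 0;60 0 0 0 0;60 0 0 0 0;60 0 0 -0.3 0;60 0 0 -0.6 0;60 0 0 -1 0;60 0 0 -1 0;60 0 0 -1 0;60 0 0 -1 0;60 -1 0 -1 0;60 -1 0 -1 0;60 -1 0 -1 0;60 -1 0 -1 0;60 -1 0 0 0;60 -1 0 0 0"

```text
t: 21.23
tcp_pos: [0.5382, -0.3151, 0.1938]
tool_rot: [0.658, 0.753, 0.0, 0.003]
force: [0.4, -0.0, -0.7]
finger_gap: 0.703
gripper_force: 0.0
```

Emit:
send_rows --commands "60 -1 0 0 0;60 -1 0 0 0;60 -1 0 0 0;60 -1 0 0 0;60 -1 0 0 0;60 -1 0 0 0;60 -1 0 0 0;60 -1 0 0 0;60 -1 0 0 0;60 0 0 0 0;60 0 0 0 0"

```text
t: 22.15
tcp_pos: [0.5611, -0.4926, 0.191]
tool_rot: [0.658, 0.753, 0.0, 0.0]
force: [-0.4, 0.6, 0.0]
finger_gap: 0.709
gripper_force: 0.0
```

Run:
```python
from h import *
s=readout.sense();print(s['t'],s['tcp_pos'],s['force'],s['finger_gap']);snap('top','t6')
i=cv2.imread('pics/t6.png')[150:345,200:470]
cv2.imwrite('pics/c6.png',cv2.resize(i,None,fx=2.95,fy=2.95,interpolation=cv2.INTER_CUBIC))
```

```text
22.15 [ 0.56113219 -0.49257056  0.19095899] [-0.4242386   0.57086975  0.01295503] 0.7088937832398544
```

View pics/c6.png

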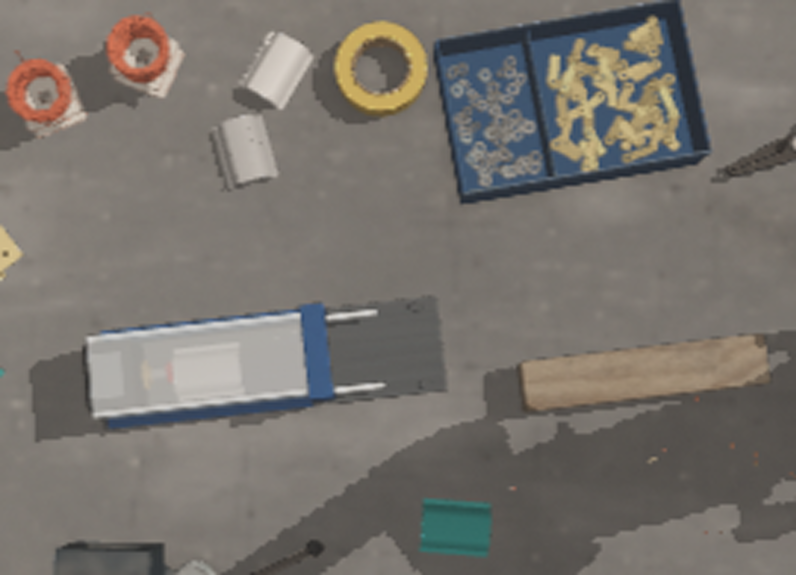

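The shell lies inside at (207,370) against the red plunger, well clear of the flap. The batten is flat on the bench at (645,372), apart from the hatch, and the spares and coils have not moved. I'll hand in the job.

```bash
python3 -c "from h import *; print(sign_off())"
```

```text
the job is handed in; nothing more can be done
None
```

The job is handed in at about 22 s: the shell went through the flap and pressed the plunger at about 8 N (wrist force less drag) for over half a second, the flap is shut behind it, the batten lies flat on the bench clear of the hatch, and nothing nearby was disturbed.

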